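# Index a welding fixture's stop rod and lock its T-head stud against it

### The arm

A 6-joint arm with a two-finger parallel gripper is mounted at the origin on the work surface; the furniture and walls round the work are solid. World frame = base frame: x ahead of the robot, y to its left, z up, the work surface at z = 0. Lengths are in m, angles in rad, forces in N, time in s.
With the tool pointing down it reaches from about 0.325 to 0.925 m from the base axis. Payload 3.1 kg.
Tool frame: the origin (TCP) lies midway between the tips of the shut fingers; the grasp point (between the pads) lies 19 mm behind it; z points along the fingers, x is the direction in which the jaws open and shut, and the axes are right-handed (so a half turn about z gives the same grasp; the last joint's range is limited). The gripper opens to 85 mm and grips with 20 to 120 N. Pads are 22 mm wide; open, the fingers measure 114 mm over their backs; the gripper's body (76 mm by 85 mm) begins 54 mm behind the grasp point. The pads swing forward as they close: fully open they stand 13 mm farther back than shut.
Start: joints at [1.115, 0.217, 1.613, -0, 1.311, -0.112], TCP at [0.211, 0.588, 0.231] pointing down, gripper open.
Joint ranges: [-2.75, 2.75], [-0.78, 2.1], [0.31, 2.55], [-1.13, 4.27], [0.13, 2.63], [-2.58, 2.58]. Speed limits (rad/s): [2.79, 2.79, 3.14, 3.14, 3.14, 3.14].

### API

Orientations are given as a unit quaternion [w, x, y, z].
In Python, from plant import ctrl, cams, workorder gives the robot as it stands.
- The arm moves only by the shell command python3 -m jog 'ROWS' [FORCE]. ROWS is text: rows parted by semicolons, each of 5 numbers parted by spaces: the shift along the tool's x, y, z in mm, then the turn about the tool's z in degrees, then the opening in per cent of the stroke, from 0 (shut) to 100 (fully open). In form: dx dy dz twist jaw; .... A call has 1 to 12 rows; each row shifts and turns the commanded pose from where the row before left it, along the tool's axes as they then stand; what a row does not reach is not made up. A row lasts 1/8 s, in which the tool goes at most 62.5 mm and 10.7 degrees, less where a joint would pass 70% of its speed; a pose out of reach is approached as far as the arm can. A call with a gripper value outside its range is refused whole. The fingers move at their own pace and stop on an object; FORCE is the grip in N (left out, the last holds). Time passes only in rows, so rows that do not move let the fingers close. It gives the time, the measured TCP pose, the force and the opening at its end, in the units of the state.
- ctrl.read_state(): the state, without advancing time (a new reading comes with each control period).
- cams.get_image(name): name is "scene" or "top" or "wrist"; returns the picture (480x640x3 uint8, red, green, blue); there is no depth.
- cams.camera_model(name): a dict with "vertical_fov" (degrees; the focal length in pixels is half the picture's height over the tangent of half this angle, whatever the lens; pixels are square), "cx", "cy" (the principal point, pixels), "dist_coeffs" ([k1, k2, p1, p2, k3] as OpenCV has them; the pictures are not rectified), "R" (3x3) and "t" (3): a world point X has camera coordinates R X + t. Camera axes: x right, y down, z forward; pixel columns grow to the right and rows downward; lengths in m; the calibration is good to about 2 mm. A picture is of the moment at which its call begins: read the wrist's pose just before it. camera_model takes no time and is no camera call; for the wrist camera it gives the pose at the moment of the call.
- workorder.close_job(): hands the job in, once; it reports no verdict.
The state is a dict: "t": time; "q": joint angles; "joint_velocities": joint speeds; "joint_torque": joint torques, N m; "position": TCP position; "tool_rot": TCP orientation; "force": force on the tool from outside, world axes, zero at the start; "torque": the same for the moment, N m; "grip_width": opening from 0.0 (shut) to 1.0 (fully open).
Only numpy, scipy, OpenCV 4.12 (cv2) and the standard library are available. Lean on these libraries where they do the work, as an engineer would, in place of code of your own. Each camera call takes 0.05 s, during which the arm holds its last target.

### The job

Pull the fixture's stop rod out to its middle click, not all the way, and let go of it. Then take the T-handled clamp stud from its stand, drop its head into the fixture's T-slot, bring it up against the stop rod's nose plate without pushing the rod off its click, and turn it a quarter turn so that its head locks crosswise under the slot's lips; leave it standing there. Do not shift the welding magnet or the setting block.

Things in the scene. Friction and masses are not known exactly. Their poses are not given: they have to be found in the camera images.
- fixture: Fixed dark steel rail, 80 mm wide, top at z 32, x from -110 to +130 mm. Origin on its underside below the slot; x along the slot, y across, z up. A grey housing (x 90 to 130, 72 wide, up to z 74) on the +x end guides the stop rod, which lies along x at z 50.
- slot_mid (a point): Point on the T-slot's centreline at rail-top height, above the fixture's origin, same axes. The slot runs the rail's whole length: mouth 20 mm wide between lips 10 mm thick, over a cavity 46 mm wide whose floor is 22 mm below the rail top.
- stop_rod (a joint): Stop rod's slide along the fixture's +x, m: 0 fully in, 0.025 middle click, 0.050 fully out. Let go, it slips into the nearest of these clicks (changing over half-way between two, 12.5 mm from each). About 8 N moves it off any click; friction about 1 N. It starts fully in.
- knob (a point): Middle of the rod's black knob, on the rod's axis, 50 mm above the table; axes as the fixture's; moves with the rod. Round grip 27 mm in diameter, 26 mm long along x, then a 36 mm flange, 7 mm thick, on its outer (+x) end. At joint 0 it is at fixture x = 187 mm, 57 mm outside the housing, clear on both sides.
- nose (a point): On the stop face of the rod's nose plate, slot centreline, 38 mm above the table; moves with the rod; axes as the fixture's. Steel plate 12 thick, 44 wide, from 37 to 63 mm above the table; the face looks to the fixture's -x and is at fixture x = 15 mm + the joint value (40 mm at the middle click).
- stud: Loose steel clamp stud, upright, 82 mm tall, about 0.28 kg. Origin under the middle of its head, z up. Head 36 (along x) x 14 x 8 mm; stem 14 mm thick; round collar 36 mm in diameter, z 20 to 32, that sits on the rail top: seated, the origin is 12 mm above the fixture's underside. Collar against the nose plate: origin 18 mm from its face.
- stud_handle (a point): Middle of the stud's handle bar, 70 mm above the stud's origin, axes as the stud's. Bar 70 mm long along x (parallel to the head), 14 mm wide, 24 mm high, its top the stud's top. Handle along the slot: head passes the mouth; across it: locked. Either sense of turn serves; nothing stops the turn at a quarter.
- stud_stand: Fixed wooden block 70 x 70 x 34 mm with a pocket (44 mm along its x, 20 across, 26 deep) where the stud is parked, collar on top. Origin under its middle.
- weld_magnet: Red arrow-shaped welding magnet lying flat, 78 x 105 x 20 mm, a bystander; origin at the middle of its underside.
- gauge_block: Ground steel setting block with dark holes, 50 x 75 x 25 mm, a bystander; origin at the middle of its underside.
Mind the look-alikes: they are no part of the job. Leave any pink look-alike of the stud alone.

How it is judged:
By the outcome, as a careful person would: the job done as asked, in the order asked, and still so for the second after the job is handed in, with the robot touching nothing.
It also fails if it takes over 61 s, if anything falls off the work surface, if the arm or the gripper's body presses on something with over 40 N, if the wrist force passes 120 N, or if a joint passes its speed limit or range.

## Working session

There is one attempt and no reset: what is moved stays moved. The work goes in short steps, Python scripts to look and compute and a shell command to move; the robot and the scene stay as the last step left them, time stands still between calls to the robot, and variables do not carry over. Pictures are saved under pics/ and viewed, and the job is handed in when it is done.

```bash
ls; mkdir -p pics; python3 - <<'E'
from plant import ctrl,cams
import cv2
print(ctrl.read_state())
for n in("scene","top","wrist"):
    m=cams.camera_model(n);print(n,m)
    cv2.imwrite(f"pics/{n}0.png",cams.get_image(n)[:,:,::-1])
E
```

```text
pics
{'t': 0.0, 'q': array([ 1.11480292e+00,  2.17753217e-01,  1.61493106e+00,  8.26812053e-06,
        1.31130417e+00, -1.12189499e-01]), 'joint_velocities': array([ 0.0015067 , -0.00223369, -0.00022946, -0.00192455,  0.00059746,
       -0.00020255]), 'joint_torque': array([-1.38042278e-04, -3.96856427e+01, -3.03847611e+01, -8.79493427e-05,
        9.73414339e-03, -4.13511103e-06]), 'position': array([0.21027837, 0.58769795, 0.22997046]), 'tool_rot': array([ 5.72173137e-04,  8.17640175e-01,  5.75728329e-01, -1.05242254e-03]), 'force': array([-0.09045549, -0.33066242, -0.32735231]), 'torque': array([-0.05661223, -0.00453843, -0.04274689]), 'grip_width': 0.9970185236169363}
scene {'vertical_fov': 47.96514438984657, 'cx': 318.8835998874507, 'cy': 234.38407940555552, 'dist_coeffs': array([-0.12398985,  0.        ,  0.        ,  0.        ,  0.        ]), 'R': array([[ 0.5534324 , -0.83278413,  0.01353415],
       [-0.65135144, -0.44287307, -0.61612073],
       [ 0.51908947,  0.33216569, -0.78753544]]), 't': array([-0.25243514,  0.31382737,  0.89766632])}
top {'vertical_fov': 44.1134872102246, 'cx': 324.49240783263224, 'cy': 229.07299421888496, 'dist_coeffs': array([-0.19683846,  0.        ,  0.        ,  0.        ,  0.        ]), 'R': array([[-0.00921144, -0.99954193, -0.02882828],
       [-0.99788921,  0.01104189, -0.06399382],
       [ 0.06428282,  0.02817795, -0.99753382]]), 't': array([0.01988305, 0.43482843, 1.38750775])}
wrist {'vertical_fov': 68.08002648792956, 'cx': 318.11267715920303, 'cy': 237.24989589502087, 'dist_coeffs': array([-0.03918209,  0.        ,  0.        ,  0.        ,  0.        ]), 'R': array([[ 0.3360163 ,  0.94185203, -0.00279272],
       [ 0.90647532, -0.32258735,  0.27246999],
       [ 0.25572552, -0.09408589, -0.96216023]]), 't': array([-0.62320355, -0.03654026,  0.37862079])}
```

View pics/scene0.png

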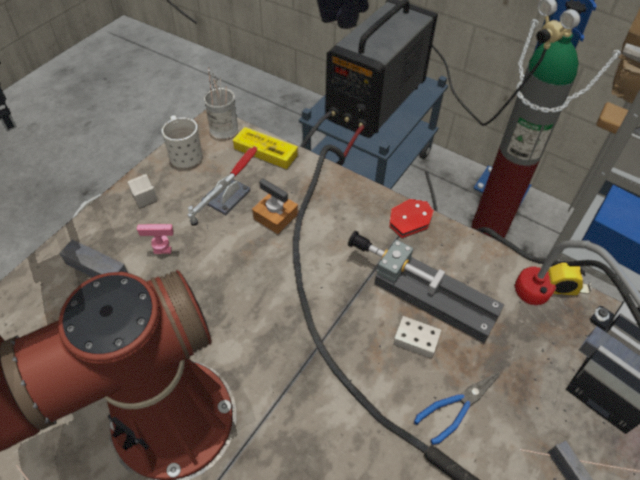

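View pics/top0.png

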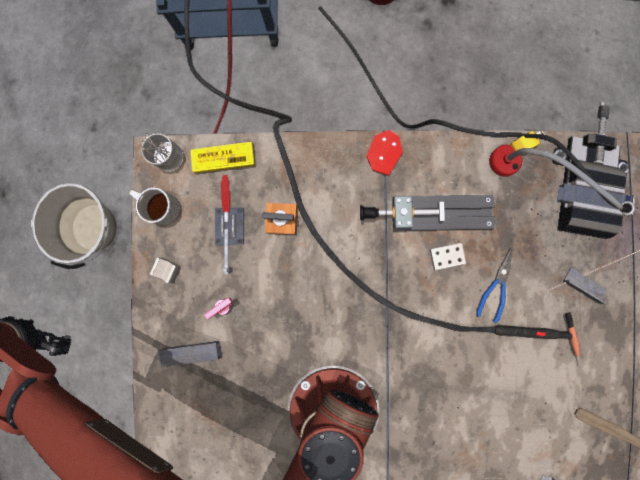

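View pics/wrist0.png

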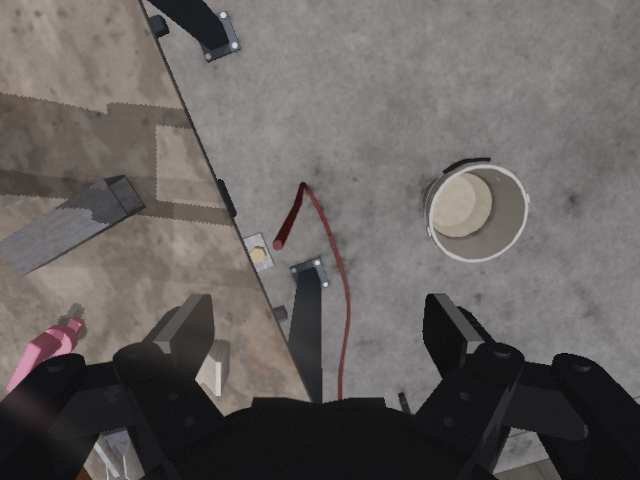

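Top view: knob at about (370,213), rail x 392–495, stud on its orange stand at (280,218). Look-alikes: pink stud (218,308), and the toggle clamp (228,225), which is not a stud. The candidate is the one on the wooden stand. I'll take close crops next.

```bash
cat > h.py <<'E'
import numpy as np,cv2
from plant import ctrl,cams
def K(m):
    f=240/np.tan(np.radians(m["vertical_fov"])/2)
    return np.array([[f,0,m["cx"]],[0,f,m["cy"]],[0,0,1.]])
def ray(m,uv):
    p=cv2.undistortPoints(np.array([[uv]],float),K(m),m["dist_coeffs"])[0,0]
    R=np.array(m["R"]);t=np.array(m["t"])
    return -R.T@t,R.T@np.array([p[0],p[1],1.])
def onz(m,uv,z):
    c,d=ray(m,uv);return c+d*(z-c[2])/d[2]
def proj(m,X):
    return cv2.projectPoints(np.array(X,float).reshape(-1,3),cv2.Rodrigues(np.array(m["R"]))[0],np.array(m["t"]),K(m),m["dist_coeffs"])[0][:,0]
def crop(img,x0,y0,x1,y1,s,name):
    cv2.imwrite(name,cv2.resize(img[y0:y1,x0:x1],None,fx=s,fy=s,interpolation=cv2.INTER_CUBIC))
E
python3 - <<'E'
from h import *
t=cv2.imread("pics/top0.png");s=cv2.imread("pics/scene0.png")
crop(t,350,180,510,250,5,"pics/c1.png");crop(t,250,190,310,245,10,"pics/c2.png")
crop(s,340,220,510,345,4,"pics/c3.png");crop(s,235,165,315,235,8,"pics/c4.png")
E
```

```text
(no output)
```

View pics/c1.png

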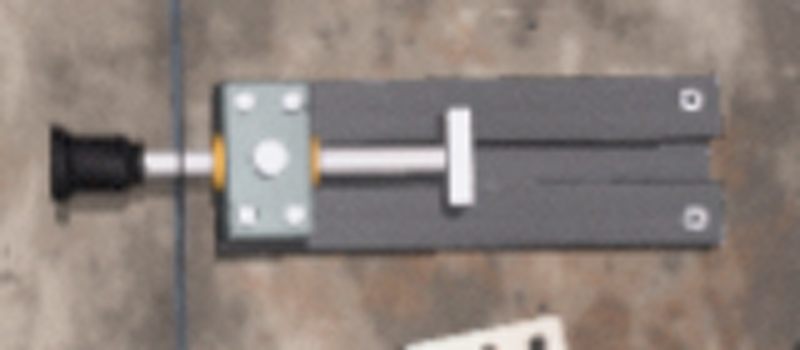

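View pics/c2.png

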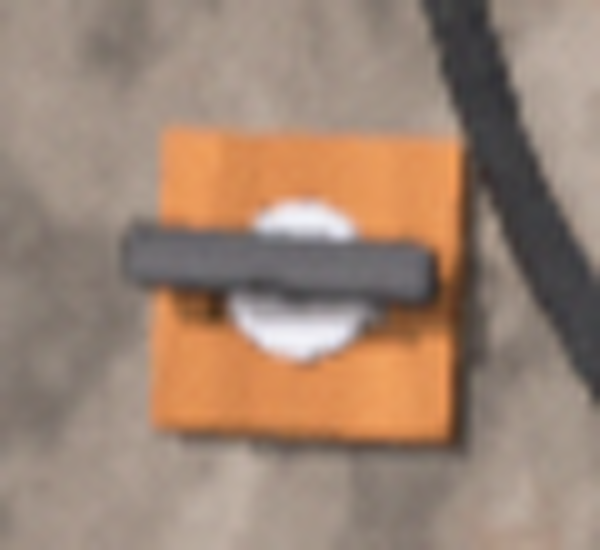

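View pics/c4.png

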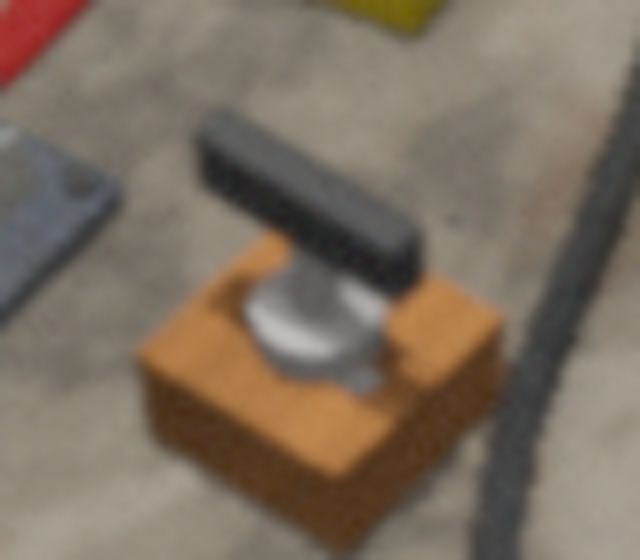

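View pics/c3.png

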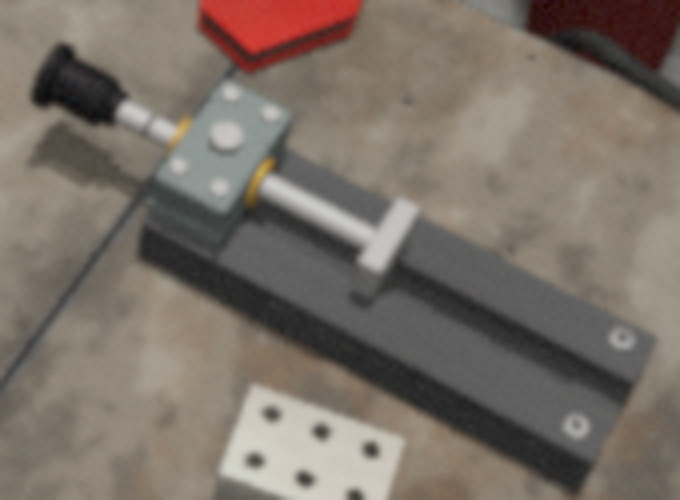

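```bash
python3 - <<'E'
from h import *
m=cams.camera_model("top")
def P(x,y,s,ox,oy,z):
    return onz(m,((x+.5)/s-.5+ox,(y+.5)/s-.5+oy),z)
c1=lambda x,y,z:P(x,y,5,350,180,z); c2=lambda x,y,z:P(x,y,10,250,190,z)
def sh(n,p): print(n,np.round(p*1000,1))
for n,a in dict(railUR=(718,78,.032),railLR=(720,245,.032),railU400=(400,80,.032),railL400=(400,248,.032),hUL=(222,84,.074),hUR=(312,84,.074),hLL=(222,238,.074),hLR=(312,239,.074),noseU=(472,108,.063),noseL=(472,206,.063),knobL=(52,160,.05),knobTop=(100,132,.05),knobBot=(100,192,.05),gripR=(143,162,.05),scr1=(691,100,.032),scr2=(695,218,.032)).items(): sh(n,c1(*a))
for n,a in dict(s1=(163,128,.034),s2=(465,138,.034),s3=(450,438,.034),s4=(152,427,.034),hU1=(132,222,.082),hU2=(433,242,.082),hL2=(430,302,.082),hL1=(125,285,.082)).items(): sh(n,c2(*a))
# scene
m2=cams.camera_model("scene")
q=lambda x,y,z:onz(m2,((x+.5)/4-.5+340,(y+.5)/4-.5+220),z)
sh("sc railR far",q(655,338,.032));sh("sc railR near",q(582,490,.032))
sh("sc nose top near face",q(388,270,.063)); sh("sc knobflange mid",q(55,80,.05))
q=lambda x,y,z:onz(m2,((x+.5)/8-.5+235,(y+.5)/8-.5+165),z)
for n,a in dict(hA=(205,118,.082),hB=(418,240,.082),s_l=(138,352,.034),s_n=(335,478,.034),s_r=(505,315,.034)).items(): sh(n,q(*a))
E
```

```text
railUR [ 509.8 -385.1   32. ]
railLR [ 430.6 -383.6   32. ]
railU400 [ 509.9 -232.8   32. ]
railL400 [ 430.8 -231.    32. ]
hUL [ 503.8 -145.    74. ]
hUR [ 503.4 -186.    74. ]
hLL [ 433.7 -143.7   74. ]
hLR [ 432.8 -184.6   74. ]
noseU [ 493.  -261.1   63. ]
noseL [ 447.8 -260.    63. ]
knobL [472.2 -67.9  50. ]
knobTop [485.  -90.3  50. ]
knobBot [457.1 -89.8  50. ]
gripR [ 470.8 -109.9   50. ]
scr1 [ 499.4 -371.7   32. ]
scr2 [ 443.4 -371.9   32. ]
s1 [498.2 152.3  34. ]
s2 [494.9  81.1  34. ]
s3 [424.5  85.   34. ]
s4 [427.8 155.1  34. ]
hU1 [471.6 153.3  82. ]
hU2 [466.1  84.8  82. ]
hL2 [452.5  85.5  82. ]
hL1 [457.2 154.9  82. ]
sc railR far [ 509.8 -385.4   32. ]
sc railR near [ 415.7 -387.6   32. ]
sc nose top near face [ 451.7 -264.5   63. ]
sc knobflange mid [468.5 -73.7  50. ]
hA [472.8 160.7  82. ]
hB [469.2  89.1  82. ]
s_l [429.3 154.   34. ]
s_n [424.  85.  34.]
s_r [494.8  80.8  34. ]
```

The stud is the dark bar on the orange stand at top pixel (280,216), centre about (462,119) with the handle roughly along world y. The pink one is a decoy. Fixture origin is about (470,−274) with its +x along world +y (yaw 90°). The checks agree: rail width 79 against 80, nose at 14 against 15, housing end at 130. The knob is therefore at about (470,−87). I'm moving over it now.

```bash
python3 -m jog '-45 39 0 0 55; -45 39 0 0 55; -45 39 0 0 55; -45 39 0 0 55; -45 39 0 0 55; -45 39 0 0 55; -45 39 0 0 55; -45 39 0 0 55; -45 39 0 0 55; -45 39 0 0 55; -45 39 0 0 55; -45 39 0 0 55' 60
python3 -m jog '0 0 0 10 55;0 0 0 10 55;0 0 0 10 55;0 0 0 10 55;0 0 0 10 55;0 0 0 10 55;0 0 0 10 55'
cat >> h.py <<'E'
from scipy.spatial.transform import Rotation as Ro
def st(goal=None,ang=None):
    s=ctrl.read_state();q=s["tool_rot"];R=Ro.from_quat([q[1],q[2],q[3],q[0]]).as_matrix()
    a=np.degrees(np.arctan2(R[1,0],R[0,0]))
    print("t %.2f"%s["t"],"pos",np.round(s["position"]*1000,1),"xang %.2f"%a,"zax",np.round(R[:,2],3),"F",np.round(s["force"],1),"w %.3f"%s["grip_width"],"q6 %.2f"%s["q"][5])
    if goal is not None: print("tool delta mm",np.round(R.T@(np.array(goal)-s["position"]*1000),1))
    if ang is not None: print("twist",round((a-ang+180)%360-180,2))
    return s,R
E
python3 - <<'E'
from h import *
st((470,-87,130),0)
m=cams.camera_model("wrist");im=cams.get_image("wrist")[:,:,::-1];cv2.imwrite("pics/w1.png",im)
print(proj(m,np.array([(470,-87,50),(470,-144,74),(470,-74,50)])/1000))
t=cv2.imread("pics/top0.png");mt=cams.camera_model("top")
mask=((t[:,:,2]>140)&(t[:,:,1]<60)).astype(np.uint8)
c=np.argwhere(mask[120:180,360:410]>0);print(c.min(0)+[120,360],c.max(0)+[120,360])
for uv in((367,160),(386,175),(403,150)):print(onz(mt,uv,.02)*1000)
E
```

```text
t: 1.65
position: [0.4695, -0.0797, 0.2312]
tool_rot: [0.0, 0.818, 0.576, 0.0]
force: [0.3, 0.7, 0.0]
grip_width: 0.55
t: 2.52
position: [0.4689, -0.0776, 0.2309]
tool_rot: [-0.0, 1.0, -0.0, -0.0]
force: [-0.7, 0.3, -0.6]
grip_width: 0.549
t 2.52 pos [468.9 -77.6 230.9] xang -0.03 zax [-0.001  0.    -1.   ] F [-0.7  0.3 -0.6] w 0.549 q6 -0.31
tool delta mm [  1.1   9.4 100.9]
twist -0.03
[[319.01670933 223.04349764]
 [318.97716326 289.81058317]
 [319.03482599 209.38271489]]
[136 367] [174 401]
[598.12783671 -87.34194738  20.        ]
[ 561.56282604 -131.84962715   20.        ]
[ 621.51593899 -173.72350078   20.        ]
```

View pics/w1.png

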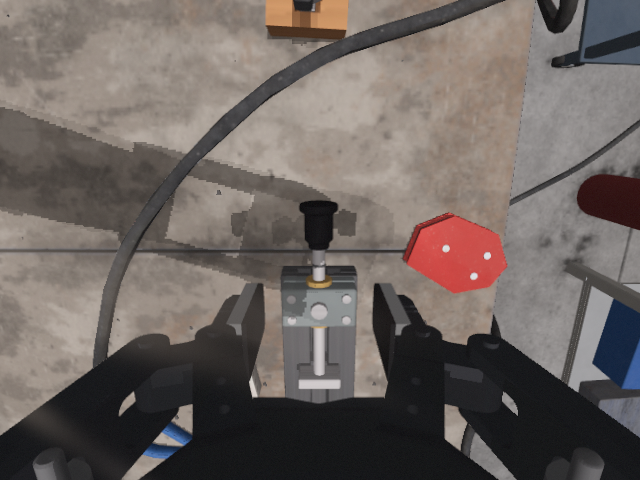

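The wrist view shows the knob at (319,203–249) with its flange at rows 202–212. My projected knob centre (319,223) lands on the grip. Descending to it now.

```bash
python3 -m jog '1 10 0 0 55;0 0 50 0 55;0 0 50 0 55;0 0 50 0 55;0 0 35 0 55;0 0 14 0 55;0 0 0 0 55'
python3 - <<'E'
from h import *
st((470,-88,31),0)
im=cams.get_image("wrist")[:,:,::-1];cv2.imwrite("pics/w2.png",im)
E
```

```text
t: 3.45
position: [0.4699, -0.0879, 0.0318]
tool_rot: [-0.0, 1.0, 0.003, -0.001]
force: [0.7, -0.8, 0.6]
grip_width: 0.549
t 3.45 pos [469.9 -87.9  31.8] xang 0.35 zax [-0.002  0.    -1.   ] F [ 0.7 -0.8  0.6] w 0.549 q6 -0.34
tool delta mm [0.1 0.1 0.8]
twist 0.35
```

View pics/w2.png

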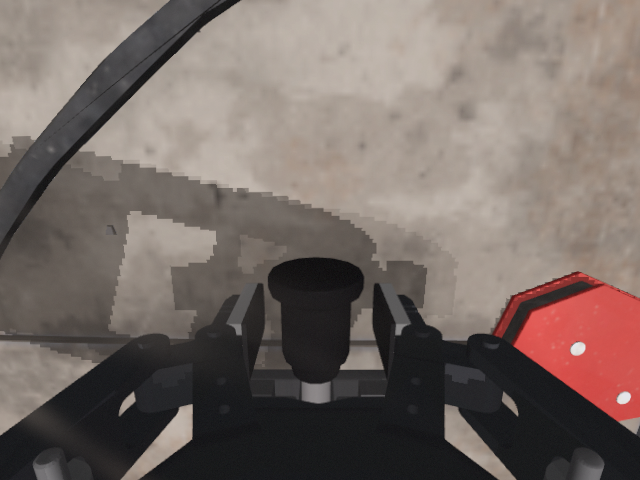

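The knob (316,320) sits between the pads (255 and 380). Closing.

```bash
python3 -m jog '0 0 0 0 20;0 0 0 0 20;0 0 0 0 20;0 0 0 0 20;0 0 0 0 20;0 0 0 0 20' 60
python3 - <<'E'
from h import *
st()
E
```

```text
t: 4.25
position: [0.469, -0.0882, 0.0341]
tool_rot: [0.0, 1.0, 0.003, -0.002]
force: [-7.2, -1.8, 8.7]
grip_width: 0.293
t 4.25 pos [469.  -88.2  34.1] xang 0.39 zax [-0.004 -0.001 -1.   ] F [-7.2 -1.8  8.7] w 0.293 q6 -0.34
```

```bash
python3 -m jog '0 -3 0 0 20;0 -3 0 0 20;0 -3 0 0 20;0 -3 0 0 20;0 -3 0 0 20;0 -3 0 0 20;0 -3 0 0 20;0 -3 0 0 20;0 -2 0 0 20;0 0 0 0 20' 60
python3 - <<'E'
from h import *
st()
cv2.imwrite("pics/t3.png",cams.get_image("top")[:,:,::-1])
crop(cv2.imread("pics/t3.png"),350,180,510,250,5,"pics/c5.png")
E
```

```text
t: 5.5
position: [0.4689, -0.0629, 0.0341]
tool_rot: [0.001, 1.0, 0.004, -0.002]
force: [-8.2, -3.7, 7.5]
grip_width: 0.294
t 5.50 pos [468.9 -62.9  34.1] xang 0.43 zax [-0.004 -0.003 -1.   ] F [-8.2 -3.7  7.5] w 0.294 q6 -0.28
```

View pics/c5.png

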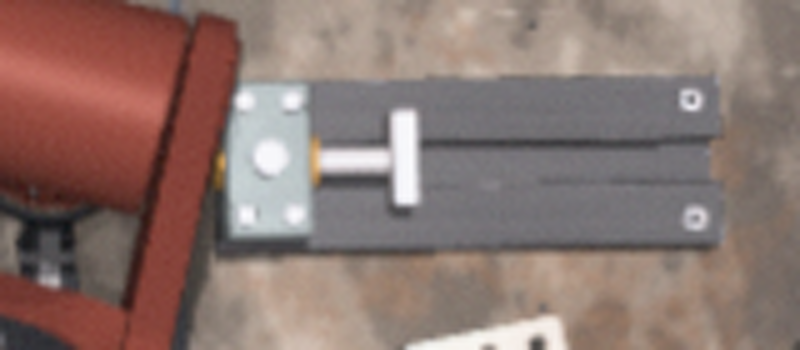

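The nose face moved from crop px 472 to 419, about 25 mm, which matches the middle click. Letting go and rising.

```bash
python3 -m jog '0 0 0 0 55;0 0 0 0 55;0 0 0 0 55;0 0 0 0 55;0 0 -30 0 55;0 0 -50 0 55;0 0 -50 0 55;0 -45 0 0 55;0 -50 0 0 55;0 -45 0 0 55;0 -40 0 0 55;0 0 0 0 55'
python3 - <<'E'
from h import *
st((462,119,150),-3.5)
cv2.imwrite("pics/t4.png",cams.get_image("top")[:,:,::-1])
crop(cv2.imread("pics/t4.png"),350,180,510,250,5,"pics/c6.png")
m=cams.camera_model("wrist");im=cams.get_image("wrist")[:,:,::-1];cv2.imwrite("pics/w4.png",im)
print(proj(m,np.array([(462,119,96),(460,84,96),(464,154,96)])/1000))
E
```

```text
t: 7.05
position: [0.4688, 0.1205, 0.1622]
tool_rot: [-0.0, 1.0, 0.005, -0.0]
force: [1.4, -0.3, 0.3]
grip_width: 0.549
t 7.05 pos [468.8 120.5 162.2] xang 0.55 zax [-0.  0. -1.] F [ 1.4 -0.3  0.3] w 0.549 q6 0.10
tool delta mm [-6.9  1.5 12.2]
twist 4.05
[[306.30918142 251.95235849]
 [303.21291652 303.45343416]
 [309.71328478 195.6749383 ]]
```

View pics/c6.png

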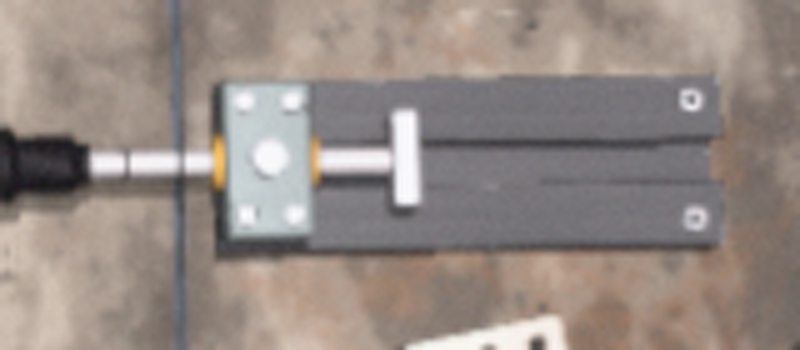

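View pics/w4.png

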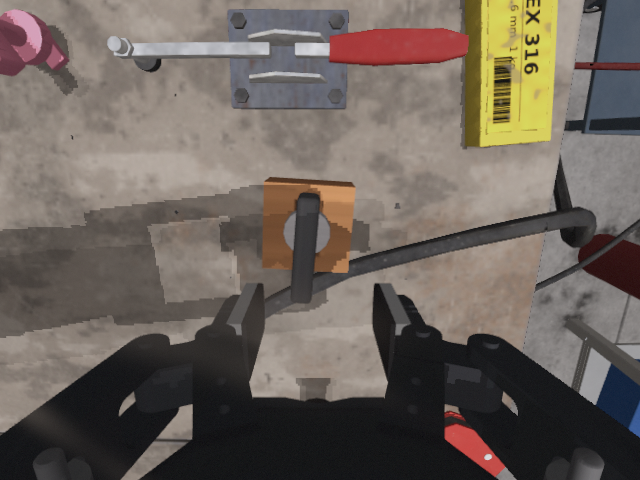

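The rod stays at the middle click after release (nose face still at crop px 419). In the wrist view the handle's top runs (309,194)–(301,302). I'll refine its centre and angle there.

```bash
python3 - <<'E'
from h import *
im=cv2.imread("pics/w4.png");crop(im,255,170,365,310,5.5,"pics/c7.png")
E
```

```text
(no output)
```

View pics/c7.png

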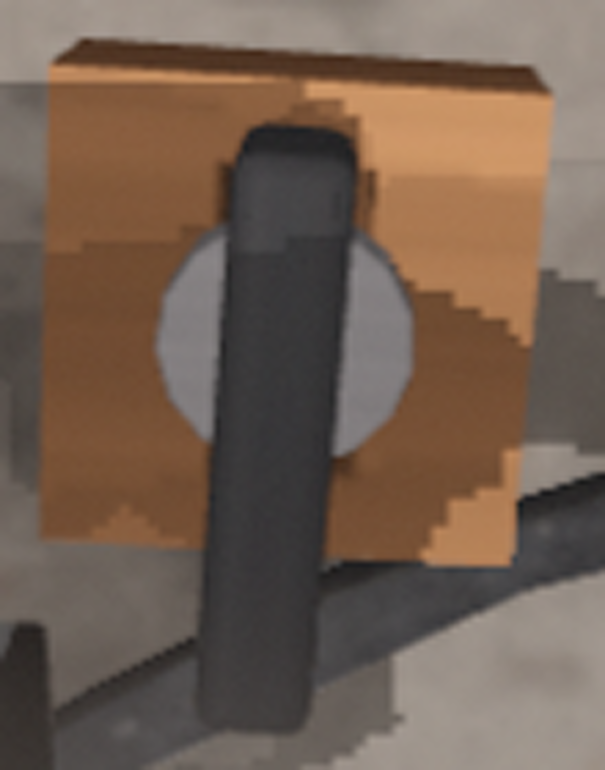

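```bash
python3 - <<'E'
from h import *
m=cams.camera_model("wrist")
f=lambda x,y:onz(m,((x+.5)/5.5-.5+255,(y+.5)/5.5-.5+170),.096)*1000
a=f(297,152);b=f(254,728);d=a-b;print(a,b,np.linalg.norm(d),(a+b)/2,np.degrees(np.arctan2(d[1],d[0]))-90)
c=(a+b)/2
st((c[0],c[1],71),np.degrees(np.arctan2(d[1],d[0]))-90)
E
```

```text
[463.47246543 152.2276768   96.        ] [458.45770181  84.21931452  96.        ] 68.19299960247797 [460.96508362 118.22349566  96.        ] -4.217212770887684
t 7.15 pos [469.  118.3 162.1] xang 0.38 zax [-0.    -0.001 -1.   ] F [ 0.2 -1.3  0.6] w 0.551 q6 0.10
tool delta mm [-8.   0.  91.1]
twist 4.6
```

Length is 68 mm against 70, and the angle is −4°, so the measurement is good. Descending to grip high on the bar.

```bash
python3 -m jog '-8 0 0 0 55;0 0 0 4.5 55;0 0 40 0 55;0 0 30 0 55;0 0 21 0 55;0 0 0 0 55'
python3 - <<'E'
from h import *
st((461,118.4,71),-4.2)
E
python3 -m jog '0 0 0 0 5;0 0 0 0 5;0 0 0 0 5;0 0 0 0 5;0 0 0 0 5;0 0 0 0 5;0 0 0 0 5' 60
python3 - <<'E'
from h import *
st((461,118.4,71),-4.2)
E
```

```text
t: 7.9
position: [0.4588, 0.117, 0.0694]
tool_rot: [0.0, 0.999, -0.038, -0.003]
force: [-0.3, 0.1, -0.5]
grip_width: 0.551
t 7.90 pos [458.8 117.   69.4] xang -4.30 zax [-0.005 -0.001 -1.   ] F [-0.3  0.1 -0.5] w 0.551 q6 0.18
tool delta mm [ 2.  -1.6 -1.6]
twist -0.1
t: 8.78
position: [0.462, 0.1182, 0.0725]
tool_rot: [0.0, 0.999, -0.036, 0.001]
force: [-2.1, -1.4, 6.7]
grip_width: 0.153
t 8.78 pos [462.  118.2  72.5] xang -4.18 zax [ 0.001 -0.    -1.   ] F [-2.1 -1.4  6.7] w 0.153 q6 0.18
tool delta mm [-1.1 -0.1  1.5]
twist 0.02
```

```bash
python3 -m jog '0 0 -10 0 5;0 0 -15 0 5;0 0 -25 0 5;0 0 -30 0 5;0 0 -30 -4.2 5;0 0 0 0 5' 60
python3 - <<'E'
from h import *
st((470.2,-282,180),0)
im=cams.get_image("wrist")[:,:,::-1];cv2.imwrite("pics/w5.png",im)
E
```

```text
t: 9.52
position: [0.4637, 0.1186, 0.1847]
tool_rot: [-0.0, 1.0, -0.0, 0.004]
force: [1.3, 0.3, -3.7]
grip_width: 0.145
t 9.53 pos [463.7 118.6 184.7] xang -0.04 zax [ 0.008  0.001 -1.   ] F [ 1.3  0.3 -3.7] w 0.145 q6 0.10
tool delta mm [  6.7 400.6   4.3]
twist -0.04
```

View pics/w5.png

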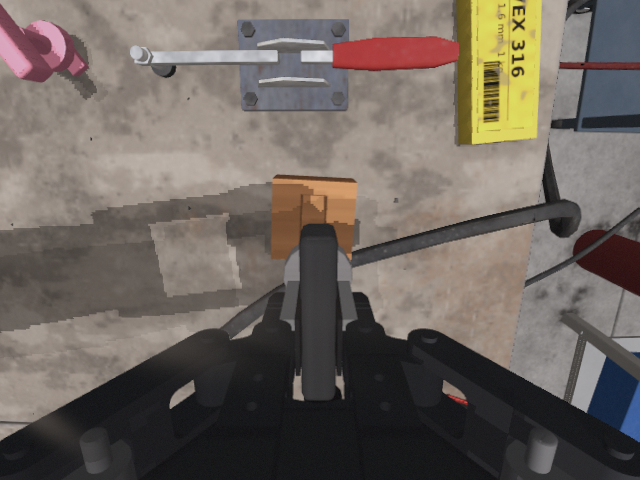

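The stud is held upright with its bar along the tool's y axis (318,230–395) and the stand's pocket is empty. Carrying it over the housing.

```bash
python3 -m jog '0 20 0 0 5;1 45 0 0 5;1 50 0 0 5;1 50 0 0 5;1 50 0 0 5;1 50 0 0 5;1 50 0 0 5;1 45 0 0 5;0 30 0 0 5;0 10 0 0 5;0 0 0 0 5;0 0 0 0 5' 60
python3 - <<'E'
from h import *
st((470.2,-282,100),0)
m=cams.camera_model("wrist");im=cams.get_image("wrist")[:,:,::-1];cv2.imwrite("pics/w6.png",im)
im=cams.get_image("top")[:,:,::-1];cv2.imwrite("pics/t6.png",im)
im=cams.get_image("scene")[:,:,::-1];crop(im,340,180,520,330,4,"pics/s6.png")
E
```

```text
t: 11.08
position: [0.4679, -0.2801, 0.1805]
tool_rot: [-0.001, 1.0, 0.0, -0.001]
force: [-0.5, -0.3, -3.5]
grip_width: 0.151
t 11.07 pos [ 467.9 -280.1  180.5] xang 0.05 zax [-0.001  0.002 -1.   ] F [-0.5 -0.3 -3.5] w 0.151 q6 -0.67
tool delta mm [ 2.4  2.  80.5]
twist 0.05
```

View pics/w6.png

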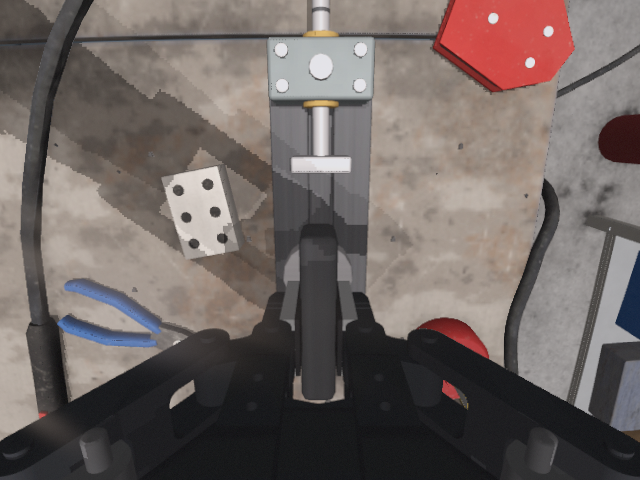

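View pics/s6.png

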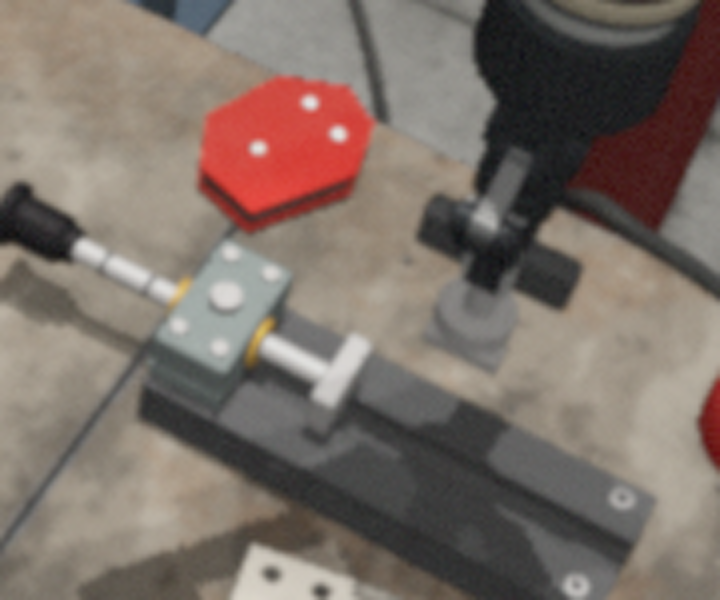

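```bash
python3 - <<'E'
from h import *
im=cv2.imread("pics/w6.png");crop(np.clip(im.astype(float)*1.8,0,255).astype(np.uint8),260,90,385,240,5,"pics/c8.png")
g=im.sum(2).astype(int)
for r in (120,135,185,200): print(r,g[r,265:380].tolist())
E
```

```text
120 [453, 453, 457, 465, 454, 314, 353, 363, 370, 366, 363, 363, 364, 363, 365, 370, 372, 374, 375, 379, 372, 372, 375, 372, 371, 366, 364, 376, 376, 372, 379, 378, 373, 377, 382, 386, 390, 390, 387, 384, 380, 358, 274, 250, 341, 315, 244, 284, 408, 507, 552, 589, 616, 637, 663, 687, 688, 677, 645, 615, 593, 568, 526, 441, 357, 371, 321, 224, 229, 296, 356, 378, 378, 378, 373, 372, 372, 371, 375, 379, 380, 381, 382, 381, 378, 378, 378, 373, 370, 369, 369, 378, 376, 376, 381, 377, 377, 380, 381, 381, 383, 384, 378, 380, 379, 343, 369, 451, 474, 471, 465, 462, 463, 464, 464]
135 [383, 372, 372, 373, 364, 298, 273, 329, 325, 322, 328, 339, 359, 361, 361, 366, 368, 370, 370, 376, 368, 368, 364, 366, 362, 361, 361, 371, 373, 376, 373, 375, 376, 376, 379, 378, 382, 381, 383, 378, 379, 361, 281, 258, 339, 308, 244, 284, 404, 499, 551, 586, 614, 637, 664, 686, 688, 677, 645, 615, 594, 567, 524, 435, 349, 323, 235, 214, 218, 308, 363, 371, 373, 372, 367, 369, 368, 369, 372, 371, 374, 381, 384, 376, 376, 371, 371, 367, 365, 368, 365, 370, 374, 374, 374, 375, 375, 375, 380, 381, 382, 378, 378, 
[... 519 characters left out ...]
 362, 362, 362, 359, 360, 361, 365, 365, 364, 360, 362, 357, 326, 400, 480, 478, 477, 473, 475, 476, 479, 479, 474, 473]
200 [285, 291, 293, 289, 292, 292, 295, 272, 218, 220, 223, 227, 220, 224, 227, 227, 225, 228, 229, 229, 235, 238, 230, 225, 225, 228, 228, 228, 226, 228, 233, 237, 232, 234, 228, 237, 240, 236, 238, 231, 234, 235, 221, 186, 171, 197, 217, 243, 246, 242, 239, 234, 238, 235, 235, 219, 202, 201, 248, 301, 314, 327, 326, 322, 270, 189, 194, 173, 191, 281, 317, 307, 309, 310, 308, 309, 309, 310, 315, 317, 322, 324, 318, 313, 317, 315, 310, 308, 306, 318, 317, 322, 323, 319, 316, 320, 320, 322, 324, 323, 320, 335, 332, 325, 420, 480, 480, 483, 475, 464, 460, 458, 456, 454, 458]
```

View pics/c8.png

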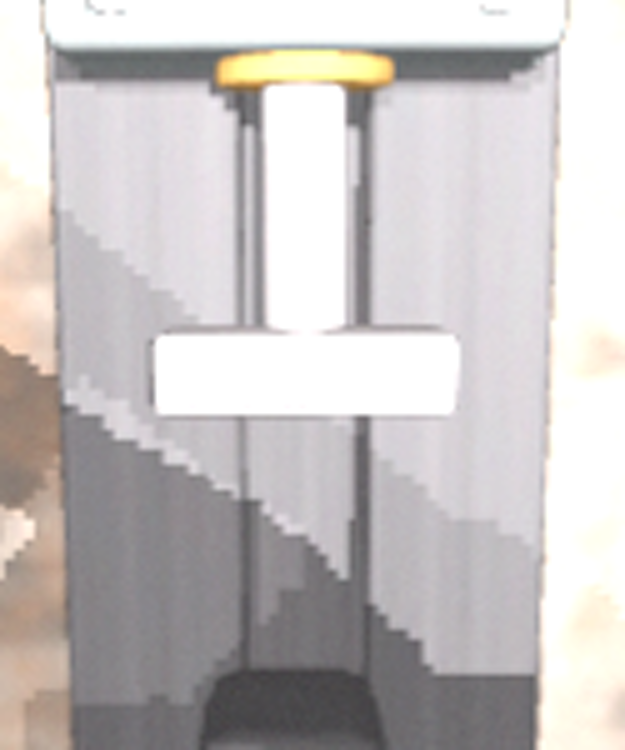

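```bash
python3 - <<'E'
from h import *
m=cams.camera_model("wrist");s,R=st((470.2,-282,100),0)
for uv,z in [((320.3,120),.032),((320.4,185),.032),((320.7,200),.032),((270,120),.032),((371,120),.032),((318.5,240),.204),((318.5,390),.204),((320.5,172.5),.063),((290,172.5),.063),((351.5,172.5),.063)]:
    print(uv,np.round(onz(m,uv,z)*1000,1))
g=cv2.imread("pics/w6.png").sum(2).astype(int)
for r in(260,290,330,370):print(r,g[r,290:350].tolist())
E
```

```text
t 11.22 pos [ 468.3 -280.6  181.2] xang 0.07 zax [-0.  0. -1.] F [ 0.1  0.5 -3.1] w 0.152 q6 -0.67
tool delta mm [ 1.9  1.4 81.2]
twist 0.07
(320.3, 120) [ 470.2 -199.3   32. ]
(320.4, 185) [ 470.4 -250.2   32. ]
(320.7, 200) [ 470.7 -262.6   32. ]
(270, 120) [ 430.7 -199.3   32. ]
(371, 120) [ 509.9 -199.1   32. ]
(318.5, 240) [ 468.7 -247.   204. ]
(318.5, 390) [ 468.9 -309.8  204. ]
(320.5, 172.5) [ 470.3 -237.1   63. ]
(290, 172.5) [ 448.1 -237.1   63. ]
(351.5, 172.5) [ 492.8 -237.    63. ]
260 [415, 417, 413, 414, 416, 417, 417, 414, 389, 297, 158, 185, 201, 207, 211, 219, 229, 231, 222, 227, 222, 222, 214, 216, 214, 215, 214, 212, 217, 209, 212, 216, 213, 215, 214, 211, 209, 210, 210, 211, 204, 196, 196, 182, 163, 161, 145, 244, 371, 413, 407, 413, 410, 410, 410, 405, 392, 336, 269, 262]
290 [267, 269, 264, 266, 265, 267, 267, 247, 179, 106, 131, 162, 174, 174, 184, 184, 193, 194, 198, 200, 190, 196, 194, 187, 193, 186, 188, 188, 190, 182, 184, 188, 185, 180, 184, 186, 184, 181, 182, 182, 175, 177, 170, 175, 172, 158, 133, 95, 146, 237, 268, 269, 268, 265, 266, 267, 268, 268, 271, 269]
330 [110, 203, 305, 304, 268, 133, 129, 137, 126, 113, 97, 112, 152, 172, 180, 181, 185, 189, 194, 196, 192, 190, 186, 188, 185, 184, 187, 184, 181, 186, 188, 187, 186, 188, 183, 187, 179, 178, 184, 180, 176, 176, 173, 172, 157, 123, 93, 98, 117, 129, 130, 129, 236, 310, 313, 249, 101, 100, 96, 95]
370 [103, 91, 89, 80, 138, 223, 114, 109, 121, 110, 168, 241, 149, 155, 173, 173, 178, 185, 187, 185, 191, 181, 181, 181, 181, 180, 180, 178, 180, 175, 174, 175, 177, 180, 178, 182, 178, 175, 175, 177, 167, 167, 167, 163, 152, 183, 179, 111, 120, 115, 120, 202, 185, 89, 96, 102, 100, 98, 80, 82]
```

```bash
python3 -m jog '1.8 1.5 0 0 5;0 0 30 0 5;0 0 30 0 5;0 0 18 0 5;0 0 0 0 5' 60
python3 - <<'E'
from h import *
st((470.2,-282,71),0)
im=cams.get_image("scene")[:,:,::-1];crop(im,400,180,520,330,4,"pics/s7.png")
im=cams.get_image("wrist")[:,:,::-1];crop(im,220,90,420,390,2,"pics/w7.png")
E
```

```text
t: 11.85
position: [0.469, -0.2822, 0.1017]
tool_rot: [-0.001, 1.0, 0.0, -0.002]
force: [0.1, 0.2, -2.3]
grip_width: 0.154
t 11.85 pos [ 469.  -282.2  101.7] xang 0.01 zax [-0.003  0.002 -1.   ] F [ 0.1  0.2 -2.3] w 0.154 q6 -0.67
tool delta mm [ 1.3 -0.2 30.7]
twist 0.01
```

View pics/s7.png

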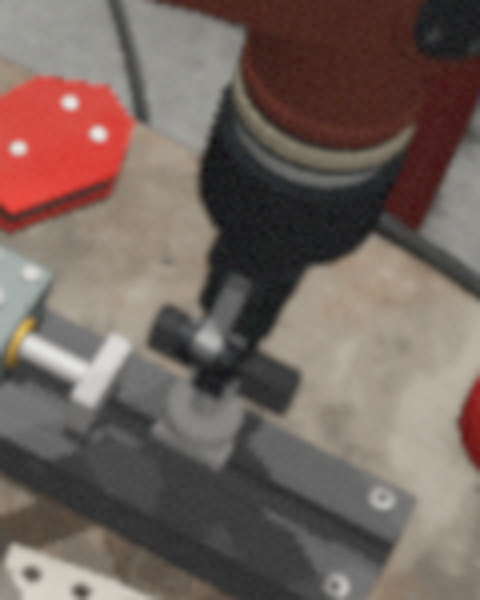

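View pics/w7.png

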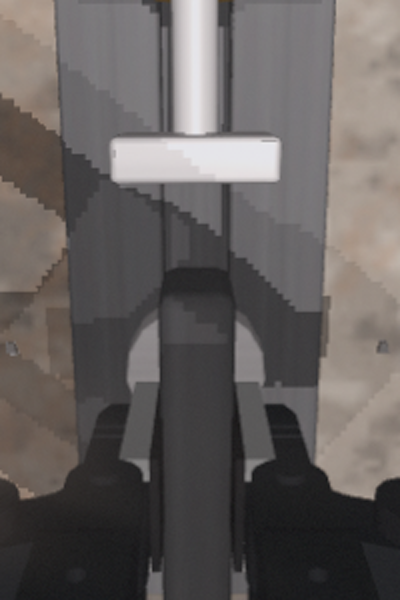

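The head hangs over the slot. In the wrist crop the handle centre is at about 198 and the slot at about 196, so they line up. Lowering.

```bash
python3 -m jog '0.5 0 8 0 5;0 0 8 0 5;0 0 6 0 5;0 0 3 0 5;0 0 0 0 5' 60
python3 - <<'E'
from h import *
st((470.2,-282,70.5),0)
E
```

```text
t: 12.58
position: [0.4703, -0.2831, 0.0779]
tool_rot: [-0.0, 1.0, 0.0, -0.0]
force: [0.2, 0.6, -3.2]
grip_width: 0.147
t 12.57 pos [ 470.3 -283.1   77.9] xang 0.00 zax [-0.001  0.001 -1.   ] F [ 0.2  0.6 -3.2] w 0.147 q6 -0.67
tool delta mm [-0.  -1.   7.4]
twist 0.0
```

```bash
python3 -m jog '0 0 3 0 5;0 0 2 0 5;0 0 1 0 5;0 0 1 0 5;0 0 0 0 5' 60
python3 - <<'E'
from h import *
st((470.2,-254,70.5),0)
im=cams.get_image("scene")[:,:,::-1];crop(im,400,180,520,330,4,"pics/s8.png")
E
```

```text
t: 13.2
position: [0.4704, -0.2832, 0.0712]
tool_rot: [-0.0, 1.0, -0.0, -0.0]
force: [0.1, -0.4, -2.7]
grip_width: 0.149
t 13.20 pos [ 470.4 -283.2   71.2] xang -0.00 zax [-0.  0. -1.] F [ 0.1 -0.4 -2.7] w 0.149 q6 -0.67
tool delta mm [ -0.2 -29.2   0.7]
twist -0.0
```

View pics/s8.png

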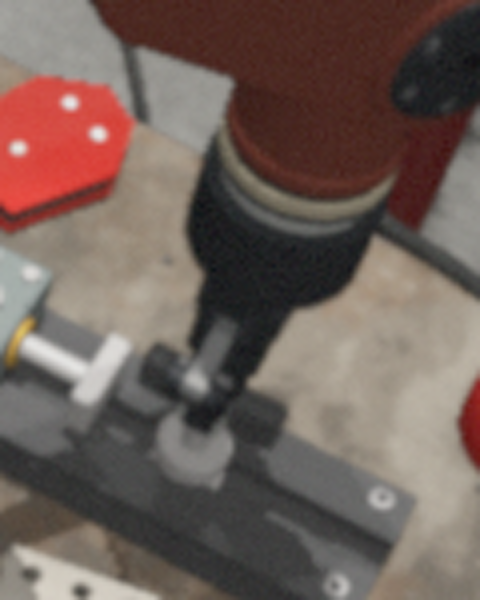

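```bash
python3 -m jog '0 0 1 0 5;0 0 0 0 5;0 0 0 0 5' 60;  python3 -m jog '0 0 0.7 0 5;0 0 0 0 5;0 0 0 0 5' 60
```

```text
t: 13.62
position: [0.4707, -0.2834, 0.0706]
tool_rot: [0.0, 1.0, 0.0, 0.0]
force: [-0.8, -0.3, -1.5]
grip_width: 0.151
t: 14.0
position: [0.4707, -0.2835, 0.0705]
tool_rot: [0.0, 1.0, 0.0, 0.0]
force: [-3.1, 1.3, 5.5]
grip_width: 0.152
```

```bash
python3 -m jog '0 0 0.7 0 5;0 0 0 0 5;0 0 0 0 5' 60
```

```text
t: 14.38
position: [0.4708, -0.2835, 0.0705]
tool_rot: [0.0, 1.0, 0.0, -0.0]
force: [-3.8, 2.3, 9.2]
grip_width: 0.15
```

Seated at TCP z 70.5, as predicted. Easing off the down-force and sliding toward the nose plate.

```bash
python3 -m jog '0 0 -1.4 0 5;0 -4 0 0 5;0 -5 0 0 5;0 -5 0 0 5;0 -5 0 0 5;0 -4 0 0 5;0 -1 0 0 5;0 0 0 0 5;0 0 0 0 5' 60
python3 - <<'E'
from h import *
st((470.2,-252.3,70.5),0)
im=cams.get_image("wrist")[:,:,::-1];crop(im,220,90,420,390,2,"pics/w9.png")
E
```

```text
t: 15.5
position: [0.4708, -0.2592, 0.0705]
tool_rot: [-0.0, 1.0, -0.0, 0.0]
force: [-0.5, -1.3, 2.1]
grip_width: 0.149
t 15.50 pos [ 470.8 -259.2   70.5] xang -0.01 zax [ 0.  0. -1.] F [-0.5 -1.3  2.1] w 0.149 q6 -0.63
tool delta mm [-0.6 -6.9  0. ]
twist -0.01
```

View pics/w9.png

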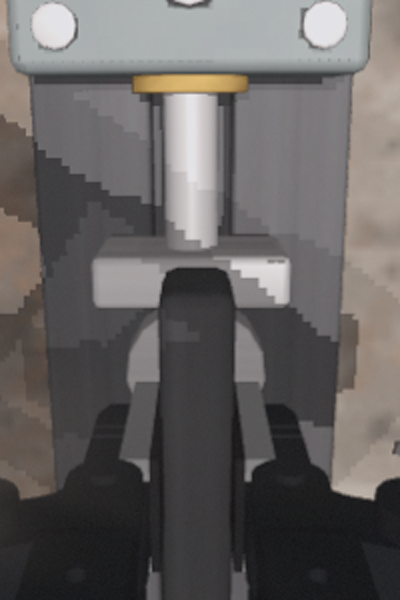

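A small gap is still visible between collar (row 310) and plate (305). Creeping with force checks.

```bash
python3 -m jog '0 -1.5 0 0 5;0 -1.5 0 0 5;0 0 0 0 5;0 0 0 0 5' 60; python3 -m jog '0 -1 0 0 5;0 0 0 0 5;0 0 0 0 5' 60
```

```text
t: 16.05
position: [0.4707, -0.2565, 0.0705]
tool_rot: [0.0, 1.0, 0.0, 0.0]
force: [-0.5, -4.0, 2.1]
grip_width: 0.149
t: 16.42
position: [0.4707, -0.2555, 0.0705]
tool_rot: [0.0, 1.0, 0.0, 0.0]
force: [-0.5, -3.7, 3.0]
grip_width: 0.151
```

```bash
python3 -m jog '0 -0.7 0 0 5;0 0 0 0 5;0 0 0 0 5' 60
```

```text
t: 16.8
position: [0.4707, -0.2547, 0.0705]
tool_rot: [0.0, 1.0, 0.0, 0.0]
force: [0.2, -3.4, 4.6]
grip_width: 0.152
```

```bash
python3 -m jog '0 -0.5 0 0 5;0 0 0 0 5;0 0 0 0 5' 60
```

```text
t: 17.18
position: [0.4707, -0.2542, 0.0705]
tool_rot: [0.0, 1.0, 0.0, 0.0]
force: [0.6, -4.1, 4.2]
grip_width: 0.149
```

```bash
python3 -m jog '0 0 -0.6 0 5;0 0 0 0 5' 60
python3 - <<'E'
from h import *
st()
im=cams.get_image("wrist")[:,:,::-1];crop(im,260,200,380,300,5,"pics/w10.png")
im=cams.get_image("scene")[:,:,::-1];crop(im,400,220,490,300,8,"pics/s10.png")
im=cams.get_image("top")[:,:,::-1];crop(im,350,180,510,250,5,"pics/t10.png")
E
```

```text
t: 17.42
position: [0.4706, -0.254, 0.0705]
tool_rot: [0.0, 1.0, -0.0, 0.0]
force: [2.1, -4.4, 0.7]
grip_width: 0.148
t 17.43 pos [ 470.6 -254.    70.5] xang -0.01 zax [ 0. -0. -1.] F [ 2.1 -4.4  0.7] w 0.148 q6 -0.63
```

View pics/w10.png

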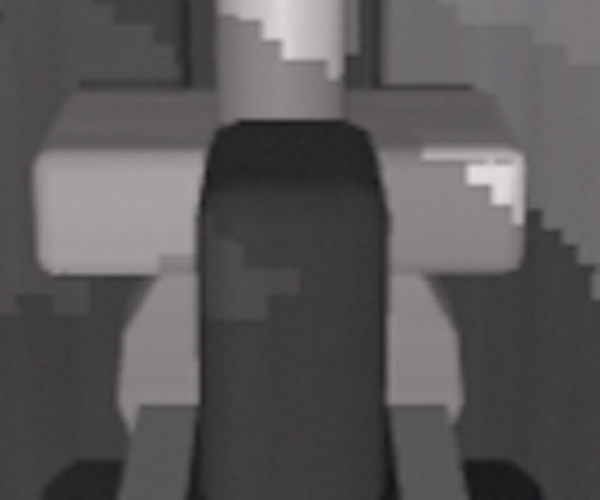

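View pics/s10.png

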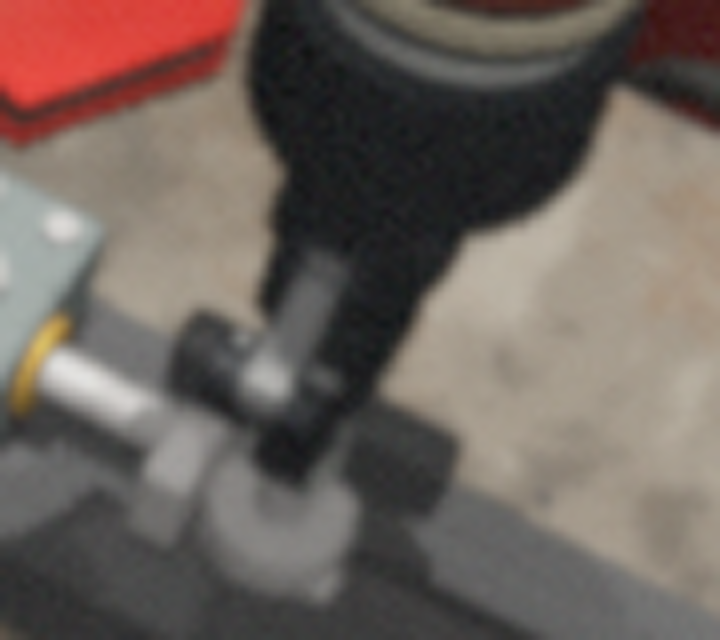

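View pics/t10.png

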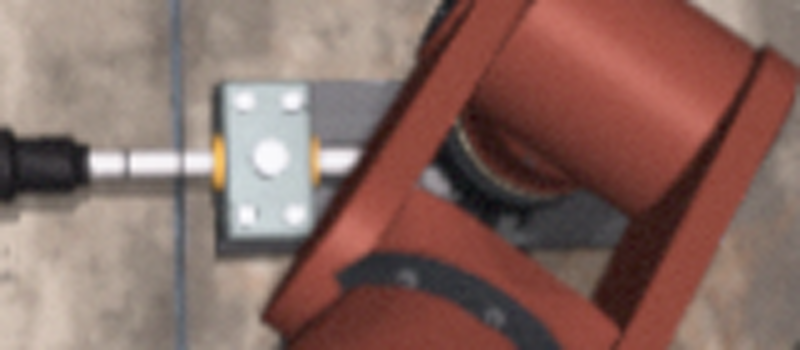

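```bash
python3 - <<'E'
from h import *
s,R=st()
m=cams.camera_model("wrist");print("cam",np.round(-np.array(m["R"]).T@np.array(m["t"])*1000,1))
f=lambda x,y,z:np.round(onz(m,((x+.5)/5-.5+260,(y+.5)/5-.5+200),z/1000)*1000,1)
print("plate front top",f(100,272,63),f(450,272,63),"back top",f(100,150,63))
print("handle +y end top edge",f(292,188,94), f(292,125,74))
for p in [(120,370),(122,340),(135,310),(160,275),(461,370),(457,335),(425,275)]: print(p,f(*p,44))
E
```

```text
t 17.57 pos [ 470.7 -254.    70.6] xang -0.00 zax [ 0. -0. -1.] F [ 1.1 -4.3 -0.2] w 0.157 q6 -0.63
cam [ 470.9 -185.4  212.9]
plate front top [ 453.9 -235.8   63. ] [ 485.  -235.8   63. ] back top [ 454.2 -224.6   63. ]
handle +y end top edge [ 470.9 -219.2   94. ] [ 470.9 -219.6   74. ]
(120, 370) [ 453.4 -252.7   44. ]
(122, 340) [ 453.7 -249.5   44. ]
(135, 310) [ 455.1 -246.2   44. ]
(160, 275) [ 457.7 -242.5   44. ]
(461, 370) [ 488.2 -252.7   44. ]
(457, 335) [ 487.7 -248.9   44. ]
(425, 275) [ 484.3 -242.5   44. ]
```

```bash
cat > knob.py <<'E'
from h import *
def knobcol(im):
    g=im.astype(float).sum(2)[210:217,355:395].mean(0)
    # dark->bright edge of knob sleeve
    i=np.where((g[:-1]<300)&(g[1:]>=300))[0]
    return [round(355+k+(300-g[k])/(g[k+1]-g[k]),2) for k in i]
E
python3 - <<'E'
from knob import *
a=cv2.imread("pics/t4.png");b=cams.get_image("top")[:,:,::-1];cv2.imwrite("pics/t11.png",b)
print(knobcol(cv2.imread("pics/top0.png")),knobcol(a),knobcol(b))
A=cv2.cvtColor(a[200:228,345:392],cv2.COLOR_BGR2GRAY).astype(np.float32);B=cv2.cvtColor(np.ascontiguousarray(b[200:228,345:392]),cv2.COLOR_BGR2GRAY).astype(np.float32)
print(cv2.phaseCorrelate(A,B))
st()
E
```

```text
[np.float64(378.23)] [np.float64(367.25)] [np.float64(367.19)]
((-0.052609218311996386, -0.018840048019695743), 0.9983848167790307)
t 17.62 pos [ 470.6 -254.    70.5] xang -0.00 zax [ 0. -0. -1.] F [ 2.4 -4.9  1.1] w 0.153 q6 -0.63
```

```bash
python3 -m jog '0 -0.5 0 0 5;0 0 0 0 5;0 0 0 0 5' 60
python3 - <<'E'
from knob import *
print(knobcol(cams.get_image("top")[:,:,::-1]));st()
E
```

```text
t: 18.0
position: [0.4706, -0.2539, 0.0705]
tool_rot: [0.0, 1.0, 0.0, 0.0]
force: [2.1, -5.9, 0.2]
grip_width: 0.15
[np.float64(367.09)]
t 18.05 pos [ 470.6 -253.9   70.5] xang 0.01 zax [ 0.    -0.001 -1.   ] F [ 1.5 -6.  -0.3] w 0.150 q6 -0.63
```

```bash
python3 -m jog '0 -0.5 0 0 5;0 0 0 0 5;0 0 0 0 5' 60
python3 - <<'E'
from knob import *
print(knobcol(cams.get_image("top")[:,:,::-1]));st()
E
```

```text
t: 18.42
position: [0.4707, -0.2537, 0.0706]
tool_rot: [0.001, 1.0, 0.0, 0.0]
force: [0.9, -6.7, 0.3]
grip_width: 0.146
[np.float64(367.07)]
t 18.48 pos [ 470.6 -253.7   70.6] xang 0.02 zax [ 0.001 -0.002 -1.   ] F [ 1.6 -6.9 -0.6] w 0.154 q6 -0.62
```

Firm contact: the force rises while motion stops, with the collar at y ≈ −236, and the rod is still on its click (shift ≤0.4 mm). Easing off a little, then turning a quarter turn.

```bash
python3 -m jog '0 1 0 0 5;0 0 0 10 5;0 0 0 10 5;0 0 0 10 5;0 0 0 10 5;0 0 0 10 5;0 0 0 10 5;0 0 0 10 5;0 0 0 10 5;0 0 0 10 5;0 0 0 0 5;0 0 0 0 5' 60
python3 - <<'E'
from knob import *
b=cams.get_image("top")[:,:,::-1];print(knobcol(b));st(None,-90)
im=cams.get_image("scene")[:,:,::-1];crop(im,400,220,490,300,8,"pics/s12.png")
im=cams.get_image("wrist")[:,:,::-1];cv2.imwrite("pics/w12.png",im)
E
```

```text
t: 19.98
position: [0.469, -0.2535, 0.0705]
tool_rot: [0.001, 0.708, -0.707, -0.002]
force: [-2.3, -4.1, 4.9]
grip_width: 0.148
[np.float64(367.03)]
t 20.02 pos [ 469.  -253.5   70.5] xang -89.93 zax [-0.004  0.001 -1.   ] F [-3.3 -3.6  4.7] w 0.146 q6 0.94
twist 0.07
```

View pics/w12.png

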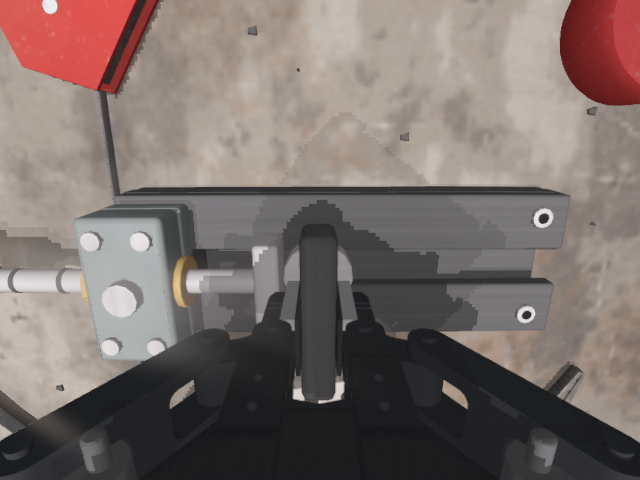

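View pics/s12.png

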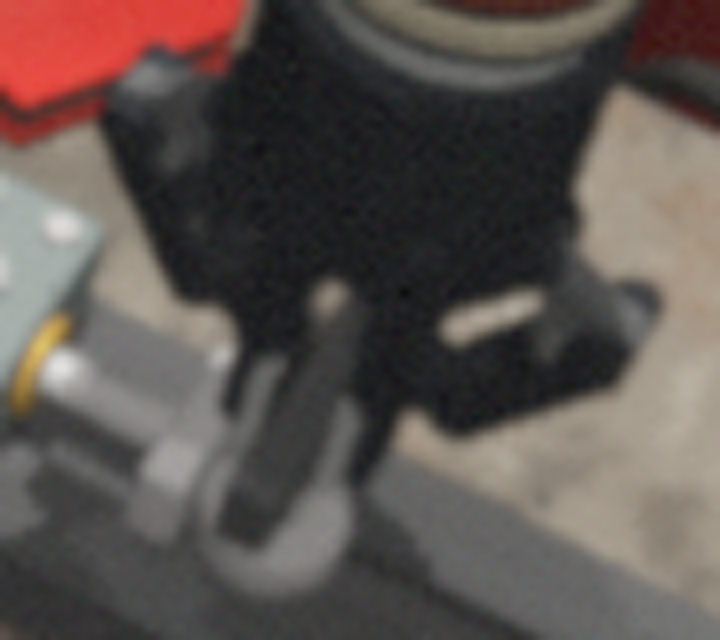

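```bash
python3 - <<'E'
from h import *
m=cams.camera_model("wrist");im=cv2.imread("pics/w12.png");crop(im,235,210,365,330,6,"pics/c12.png")
for u in(276,278,280): print(u,onz(m,(u,265),.063)*1000)
for u in(284,286,288): print(u,onz(m,(u,280),.044)*1000)
for u in(350,352,354): print(u,onz(m,(u,280),.044)*1000)
E
```

```text
276 [ 482.92891395 -235.2589427    63.        ]
278 [ 482.93193345 -236.15769361   63.        ]
280 [ 482.93491931 -237.0562981    63.        ]
284 [ 467.64137961 -236.70715655   44.        ]
286 [ 467.6450632  -237.73248055   44.        ]
288 [ 467.64868731 -238.75766721   44.        ]
350 [ 467.73176931 -270.51376012   44.        ]
352 [ 467.73350895 -271.53875127   44.        ]
354 [ 467.7351898  -272.56386753   44.        ]
```

View pics/c12.png

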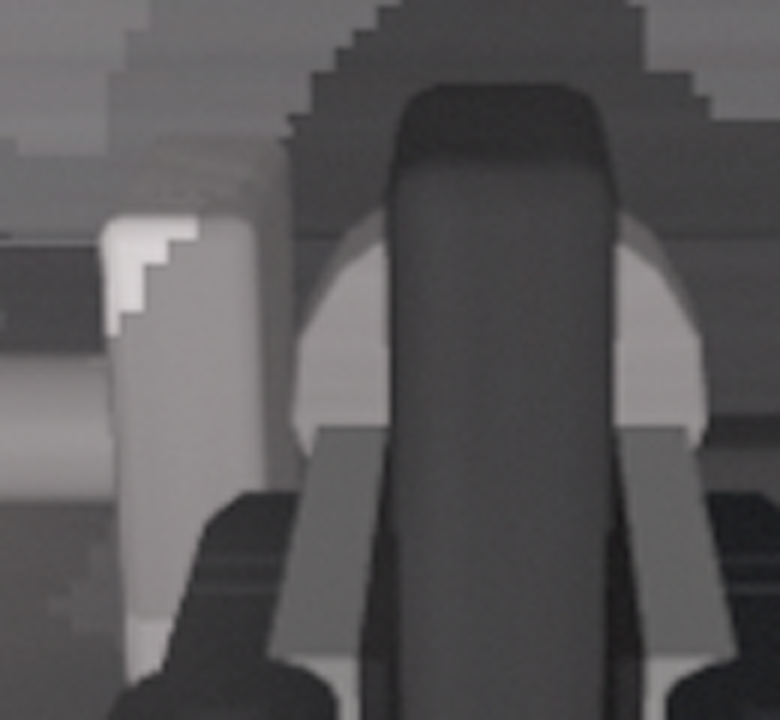

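The collar's left edge (293,400) meets the plate's face with no visible gap, and the handle is crosswise. Releasing and rising.

```bash
python3 -m jog '0 0 -0.5 0 5;0 0 0 0 12;0 0 0 0 25;0 0 0 0 40;0 0 0 0 40;0 0 0 0 40;0 0 -20 0 40;0 0 -40 0 40;0 0 -40 0 40;0 0 -20 0 40;0 0 0 0 40;0 0 0 0 40' 20
python3 - <<'E'
from knob import *
b=cams.get_image("top")[:,:,::-1];print(knobcol(b));st()
m=cams.camera_model("wrist");im=cams.get_image("wrist")[:,:,::-1];cv2.imwrite("pics/w13.png",im)
im=cams.get_image("scene")[:,:,::-1];crop(im,340,200,510,330,4,"pics/s13.png")
E
```

```text
t: 21.62
position: [0.4698, -0.2535, 0.1902]
tool_rot: [0.0, 0.707, -0.707, -0.001]
force: [-0.3, 0.5, -0.3]
grip_width: 0.403
[np.float64(367.18)]
t 21.68 pos [ 469.6 -253.3  189.7] xang -90.00 zax [-0.002  0.002 -1.   ] F [-0.   0.1 -0.2] w 0.400 q6 0.94
```

View pics/w13.png

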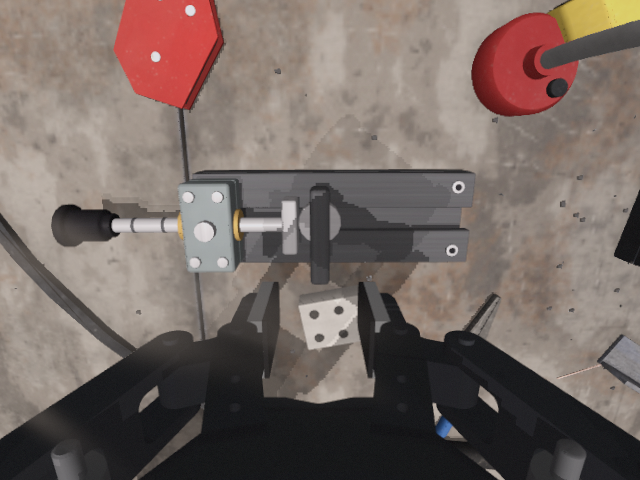

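View pics/s13.png

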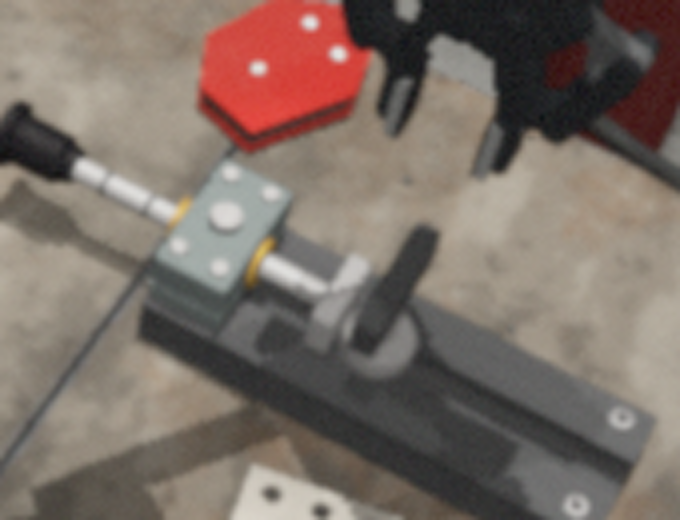

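```bash
python3 - <<'E'
from h import *
m=cams.camera_model("wrist");im=cv2.imread("pics/w13.png");crop(np.clip(im*1.4,0,255).astype(np.uint8),270,170,360,290,6,"pics/c13.png")
E
```

```text
(no output)
```

View pics/c13.png

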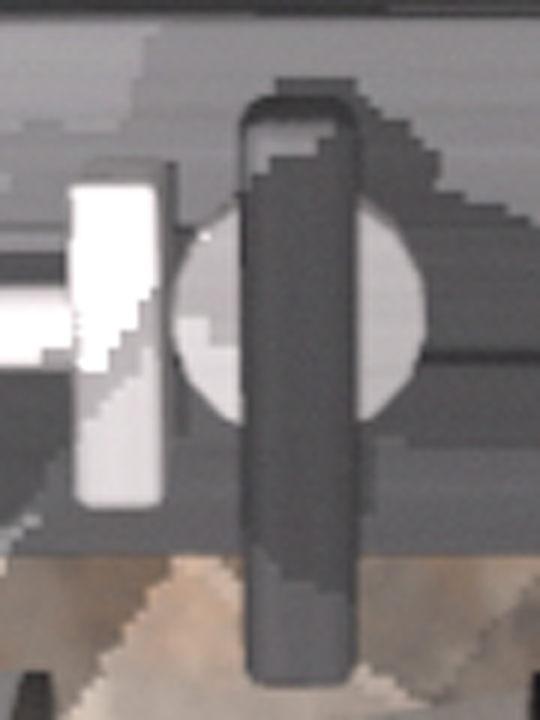

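Final check: the collar's left edge (crop px 172) sits at the plate face line (about 176 at that height), so it is touching. The handle runs straight across the slot. Handing in.

```bash
python3 - <<'E'
from plant import workorder
print(workorder.close_job())
E
```

```text
the job is handed in; nothing more can be done
None
```

The job is done and handed in at about 21.7 s of the 61 s allowed; no verdict comes back.

- **Stop rod:** I pulled the knob out about 25 mm and let go. The rod stayed on the middle click: its knob edge was at 367.18 px in the last picture, against 367.25 px just after release. Pushing the stud against the plate moved it by at most about 0.5 mm, with a peak force of about 7 N against the 8 N that would move it off.
- **Stud:** I took it from the wooden stand, dropped it into the T-slot and slid it until the collar met the nose plate. I then turned it 90° and released it.
- **Last checks:** The stud stands upright with its handle straight across the slot, and the collar touches the plate to within about 0.6 mm. I did not see the locked head itself, which is hidden under the lips. I judged it seated because the tool met resistance at the height I predicted.
- **Disagreement:** Contact came about 1.5 mm earlier than the top camera had predicted, which is within the 2 mm calibration.
- **Bystanders:** I never went near the welding magnet, the setting block or the pink look-alike. I did not measure their positions again before handing in.

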